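# Load the line spool and set its brake by clicks

## Robot

A 6-joint arm with a two-finger parallel gripper is mounted at the origin on the work surface; the furniture and walls round the work are solid. World frame = base frame: x ahead of the robot, y to its left, z up, the work surface at z = 0. Lengths are in m, angles in degrees, forces in N, time in s.
With the tool pointing down it reaches from about 0.375 to 0.9 m from the base axis. Payload 3.1 kg.
Tool frame: the origin (TCP) lies at the very end of the fingers, on their centre line; the grasp point (between the pads) lies 19 mm behind it (robot.grasp_offset is the distance from the TCP to the grasp point, in m); z points along the fingers, y is the line along which they close (so a half turn about z gives the same grasp; the last joint's range is limited). The gripper opens to 87 mm and grips with 3 to 60 N. Pads are 19 mm wide; open, the fingers measure 117 mm over their backs; the gripper's body (75 mm by 190 mm) begins 51 mm behind the grasp point.
Start: joints at [-85.285, 30.224, 82.088, -0, 67.689, -10.227], TCP at [0.161, -0.604, 0.223] pointing down, gripper open.
Joint ranges: [-176.69, 176.69], [-43.24, 126.21], [12.49, 139.97], [-82, 262], [0, 151.66], [-163.58, 163.58]. Speed limits (degrees/s): [159.86, 159.86, 180, 180, 180, 180].

## Interface

Orientations are given as [roll, pitch, yaw] about the fixed x, y, z axes, in that order (R = Rz(yaw) Ry(pitch) Rx(roll)).
In Python, from plant import robot, imaging, nets gives the robot as it stands.
- The arm moves only by the shell command python3 -m inch 'ROWS' [FORCE]. ROWS is JSON, a list of rows, each an object of numbers: "ax", "ay", "az": the turn, a rotation vector about the world's x, y, z in degrees; "x", "y", "z": the shift along the world's x, y, z in m; "claw": the finger opening in m, from 0 to 0.087. A call has 1 to 5 rows; each row shifts and turns the commanded pose from where the row before left it; what a row does not reach is not made up. A row lasts 1/10 s, in which the tool goes at most 50 mm and 8.59 degrees, less where a joint would pass 70% of its speed; a pose out of reach is approached as far as the arm can. A call with a gripper value outside its range is refused whole. The fingers move at their own pace and stop on an object; FORCE is the grip in N (left out, the last holds). Time passes only in rows, so rows that do not move let the fingers close. It gives the time, the measured TCP pose, the force, the opening and the grip force at its end, in the units of the state.
- robot.read_state(): the state, without advancing time (a new reading comes with each control period).
- imaging.get_image(name): name is "scene" or "side" or "wrist"; returns a dict with "img" (400x640x3 uint8, blue, green, red), "depth" (400x640 float32, m along the optical axis (not along the pixel's ray), 0 where there is no reading), "K" (3x3 intrinsics, pixels), "D" ([k1, k2, p1, p2, k3] as OpenCV has them; the pictures are not rectified), "rvec" (rotation vector, rad) and "tvec" (3), from world to camera coordinates, as OpenCV has them. Camera axes: x right, y down, z forward; pixel columns grow to the right and rows downward; lengths in m; the calibration is good to about 2 mm. A picture is of the moment at which its call begins.
- robot.hand_in(): hands the job in; it is judged then, once.
Trained networks look in a picture, given as the dict that the camera call returned (one of the last four; its "shot" number tells which), for a name from the list of things; names that differ only in an ending like _2 or _b are one class to them, and where a whole thing is asked for, a point or a joint stands for the part that bears it (a point fixed in the world has none). Each returns a list of dicts, best first, with "p" (0 to 1); they miss things now and then, are a little off and sometimes report something else, mostly with a low value. They report only what shows in the picture. A call takes as long as a camera call. They do not tell look-alikes from the thing itself.
- nets.regions_of(name, picture): "region" (400x640 bool, what is visible of it).
- nets.spot_point(name, picture): "at" ([x, y, z] in m, in the coordinates of the camera as it stood for that picture, good to about 4 mm: a listed point, or the origin of a listed thing).
The state is a dict: "time_s": time; "joint_pos": joint angles; "dq": joint speeds; "effort": joint torques, N m; "tool_pos": TCP position; "tool_rot": TCP orientation; "ft_force": force on the tool from outside, world axes, zero at the start; "ft_torque": the same for the moment, N m; "gripper_width": finger opening in m; "finger_force": force on a finger pad.
Only numpy, scipy, OpenCV 4.12 (cv2) and the standard library are available. Lean on these libraries where they do the work, as an engineer would, in place of code of your own. Each camera call takes 0.05 s, during which the arm holds its last target. There are 200 camera calls.

## Task

Lay the loose line spool flat in the brake fixture, against the two pins of its backstop, and let go of it. Then turn the dial clockwise, feeling for the clicks, until a click first leaves the brake shoe pressing the spool on the pins, and give it exactly two more clicks from there; do not overtighten it and crush the spool. Leave the other things where they lie.

Things in the scene. Friction and masses are not known exactly. Their poses are not given: they have to be found in the camera images.
- spool: line spool, a flat black flanged reel wound with grey line, 61 mm across (collides as a plain solid disc of 60 mm) and 20 mm high, 40 to 85 g, lying flat loose on the table at the left; origin at the centre of its underside, z up. Take it across the flanges (60 mm).
- fixture: brake fixture, fast to the table: steel plate 212 x 94 x 6 mm (the spool rests on it), grey gearbox 76 x 58 mm, top 31 mm up, centred at x = -50 mm, dial on top of it, and the brake shoe, a sprung rubber-faced pad 28 mm wide that slides out of the gearbox along +x. Origin on the table, on the line from dial to backstop; x points from dial to backstop, z up.
- backstop: aluminium block with two upright steel pins (10 mm thick, 17 mm high, 43 mm apart) on the plate, facing the shoe; its place along x varies: the shoe starts 4 mm or more short of a seated spool, 2 to 6 clicks. Origin: on the plate's top, where the middle of the spool's underside lies when it touches both pins; axes as the fixture's; pins at x = 28 mm, y = +-22 mm. Both y sides are open for fingers.
- dial_grip (a point): grip point of the black dial, on its upright axis, 61 mm above the table. Grip bar 42 mm long (along this point's x axis, which turns with the dial), 13 mm thick, 37 to 69 mm above the table, on a round skirt 44 mm across whose top is 37 mm up. It turns clockwise (from above) up to 220 degrees and may be let go and taken again; clockwise sends the shoe out.
- craw: red crawfish lure, 58 x 27 x 11 mm, between spool and fixture; origin at its underside. To be left alone.
- tub: white tub, 126 mm across, 78 mm high, at the back left; origin at its underside. To be left alone.
- silver_jig: jig with a silver ball head, 66 x 13 x 13 mm, lying to the right of the fixture; origin at its underside. To be left alone.
- dial_axis (a point): foot of the dial's axis on the gearbox, 31 mm up. Clicks are 20 degrees apart, the dial starts in one and settles into the nearest when let go. A click is a torque bump of about 0.2 N m, first against the hand, then with it. Once the shoe presses the spool on the pins, its spring adds a steady resistance on top of the bumps that grows by about 0.04 N m a click (0.115 N m per rad).
Things that resemble listed ones, but are neither listed nor needed, are in the scene too. Of the things like the spool, leave any that is turquoise; of the rest the smaller one is meant.

How it is judged:
By the outcome, as a careful person would: the job done as asked, in the order asked, and still so for the second after the job is handed in, with the robot touching nothing.
It also fails if it takes over 72 s, if anything falls off the work surface, if the arm or the gripper's body presses on something with over 40 N, if the wrist force passes 120 N, or if a joint passes its speed limit or range.

## Working session

There is one attempt and no reset: what is moved stays moved. The work goes in short steps, Python scripts to look and compute and a shell command to move; the robot and the scene stay as the last step left them, time stands still between calls to the robot, and variables do not carry over. Pictures are saved under pics/ and viewed, at most 10 in all, crops included, and the job is handed in when it is done.

```bash
mkdir -p pics; cat > h.py <<'E'
import numpy as np, cv2
from plant import robot, imaging, nets
def w(p,at):
    R=cv2.Rodrigues(np.array(p["rvec"],float))[0]; return R.T@(np.array(at,float)-np.array(p["tvec"],float).ravel())
def find(p,names):
    for n in names:
        for d in nets.spot_point(n,p)[:4]:
            print(n,round(d["p"],2),np.round(w(p,d["at"]),4))
def pix(p,X):
    return cv2.projectPoints(np.array(X,float).reshape(-1,1,3),np.array(p["rvec"],float),np.array(p["tvec"],float),np.array(p["K"]),np.array(p["D"]))[0].reshape(-1,2)
E
python3 - <<'E'
from h import *
a=imaging.get_image("scene");b=imaging.get_image("side")
cv2.imwrite("pics/a.png",a["img"]);cv2.imwrite("pics/b.png",b["img"])
N=["spool","fixture","backstop","dial_grip","craw","tub","silver_jig","dial_axis"]
find(a,N);print("side");find(b,N)
s=robot.read_state();print(s)
E
```

```text
spool 0.79 [ 0.1722  0.3067 -0.0008]
spool 0.55 [0.3398 0.0224 0.0043]
spool 0.25 [ 0.4562 -0.0031  0.0648]
fixture 0.88 [ 0.4612 -0.0542  0.0058]
fixture 0.39 [ 0.4717 -0.1031  0.0071]
backstop 0.69 [ 0.4714 -0.1011  0.0084]
dial_grip 0.48 [ 0.4564 -0.001   0.0624]
craw 0.36 [ 0.528   0.0734 -0.0016]
craw 0.16 [ 0.4555 -0.0086  0.0315]
tub 0.71 [0.6423 0.19   0.0026]
dial_axis 0.7 [ 0.4573 -0.0062  0.0321]
dial_axis 0.37 [ 0.4639 -0.0529  0.006 ]
side
spool 0.67 [0.1712 0.3094 0.0011]
spool 0.53 [ 0.3449  0.0238 -0.0017]
spool 0.48 [ 0.4295  0.1862 -0.0023]
fixture 0.6 [ 0.4605 -0.0558 -0.0039]
dial_grip 0.5 [ 0.4548 -0.0041  0.0607]
craw 0.58 [ 5.214e-01  7.280e-02 -4.000e-04]
tub 0.85 [6.410e-01 1.893e-01 2.000e-04]
silver_jig 0.55 [ 4.643e-01 -3.270e-01 -1.000e-04]
dial_axis 0.79 [ 0.4543 -0.0031  0.0316]
{'time_s': 0.9, 'joint_pos': array([-8.52866559e+01,  3.02233487e+01,  8.20865006e+01,  1.35909284e-03,
        6.76906283e+01, -1.02263235e+01]), 'dq': array([-0.0855007 ,  0.00701991, -0.01128956,  0.08780204,  0.09299288,
        0.02995138]), 'effort': array([ 1.26807936e-05, -4.39997327e+01, -1.76988190e+01,  6.33610412e-02,
        5.03706804e-02, -2.20707847e-05]), 'tool_pos': array([ 0.16116996, -0.60384385,  0.22255675]), 'tool_rot': array([-1.79999753e+02, -1.32217091e-03,  1.49391517e+01]), 'ft_force': array([ 0.87558021, -0.09317788,  0.05638927]), 'ft_torque': array([-0.02247968,  0.0023294 ,  0.03531225]), 'finger_force': 0.0, 'gripper_width': 0.08674164129004}
```

View pics/a.png

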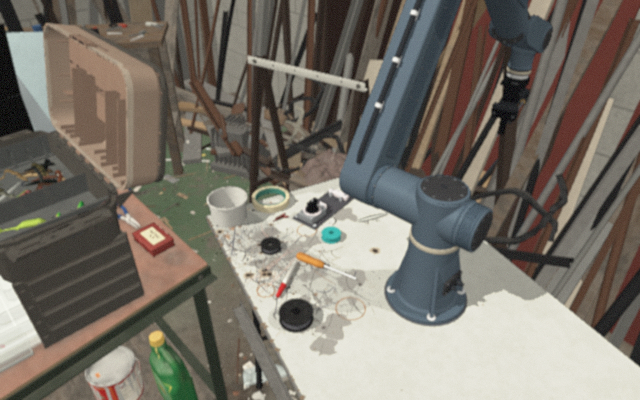

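View pics/b.png

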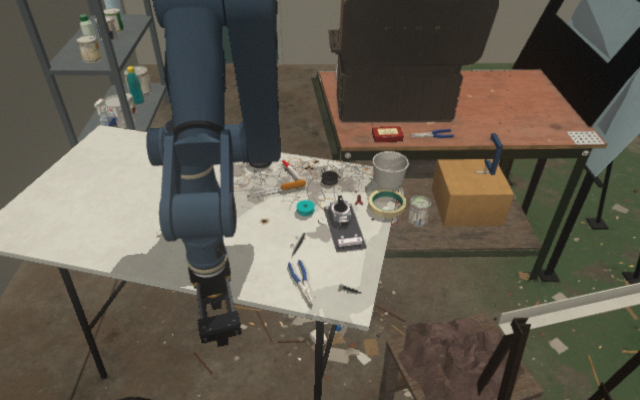

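The target is the small black spool, at (270,245) in scene and about (0.43, 0.19) in the world. The turquoise one is at (331,235) and the large black one at (295,315). The fixture is at about (0.46,-0.055), with its x axis roughly along world -y. I'll move above the fixture first, turning the fingers to close along world x.

```bash
python3 -m inch '[{"x":0.028,"y":0.04,"az":7.5},{"x":0.028,"y":0.04,"az":7.5},{"x":0.028,"y":0.04,"az":7.5},{"x":0.028,"y":0.04,"az":7.5},{"x":0.028,"y":0.04,"az":7.5}]'; python3 -m inch '[{"x":0.028,"y":0.04,"az":7.5},{"x":0.028,"y":0.04,"az":7.5},{"x":0.028,"y":0.04,"az":7.5},{"x":0.028,"y":0.04,"az":7.5},{"x":0.028,"y":0.04,"az":7.5}]'; python3 -m inch '[{"y":0.04,"z":0.02},{"y":0.04,"z":0.02},{}]'
python3 - <<'E'
from h import *
a=imaging.get_image("wrist");cv2.imwrite("pics/c.png",a["img"])
find(a,["spool","fixture","backstop","dial_grip","craw","dial_axis"])
s=robot.read_state();print(s["tool_pos"],s["tool_rot"],s["joint_pos"])
R=cv2.Rodrigues(np.array(a["rvec"]))[0];print(-R.T@np.array(a["tvec"]).ravel(),R)
E
```

```text
[ 0.16118185 -0.60383151  0.22255816] [1.79999763e+02 1.71134575e-03 1.49439651e+01] [-8.52840178e+01  3.02223673e+01  8.20881393e+01 -1.77494067e-03
  6.76889563e+01 -1.02273090e+01]
[ 0.22459334 -0.58808989  0.38463417] [[ 2.58557728e-01 -9.65995800e-01 -1.25247538e-04]
 [-9.36066188e-01 -2.50578810e-01  2.46962249e-01]
 [-2.38595880e-01 -6.37367581e-02 -9.69025093e-01]]invalid input
invalid input
invalid input
```

View pics/c.png

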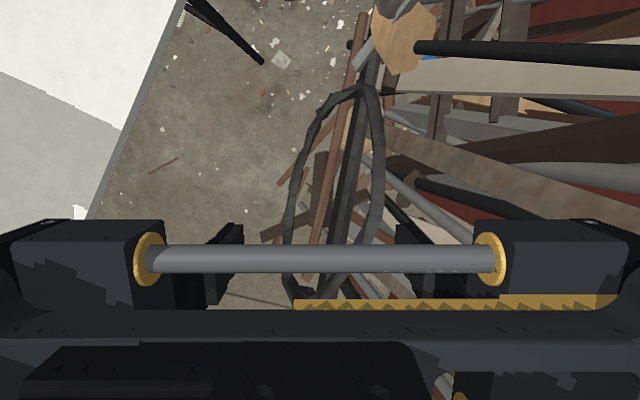

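The picture shows only the floor and the gripper bar, and nothing moved. The rows were refused, so I'll try them with all keys present.

```bash
python3 -m inch '[{"ax":0,"ay":0,"az":7.5,"x":0.028,"y":0.04,"z":0,"claw":0.087},{"ax":0,"ay":0,"az":7.5,"x":0.028,"y":0.04,"z":0,"claw":0.087},{"ax":0,"ay":0,"az":7.5,"x":0.028,"y":0.04,"z":0,"claw":0.087},{"ax":0,"ay":0,"az":7.5,"x":0.028,"y":0.04,"z":0,"claw":0.087},{"ax":0,"ay":0,"az":7.5,"x":0.028,"y":0.04,"z":0,"claw":0.087}]'
```

```text
time_s: 1.75
tool_pos: [0.302, -0.4023, 0.2227]
tool_rot: [180.0, 0.0, 52.7]
ft_force: [0.7, -0.7, 0.6]
gripper_width: 0.087
finger_force: 0.0
```

```bash
python3 -m inch '[{"ax":0,"ay":0,"az":7.5,"x":0.028,"y":0.04,"z":0,"claw":0.087},{"ax":0,"ay":0,"az":7.5,"x":0.028,"y":0.04,"z":0,"claw":0.087},{"ax":0,"ay":0,"az":7.5,"x":0.028,"y":0.04,"z":0.01,"claw":0.087},{"ax":0,"ay":0,"az":7.5,"x":0.028,"y":0.04,"z":0.01,"claw":0.087},{"ax":0,"ay":0,"az":7.5,"x":0.028,"y":0.04,"z":0.01,"claw":0.087}]';python3 -m inch '[{"ax":0,"ay":0,"az":0,"x":0.01,"y":0.04,"z":0.01,"claw":0.087},{"ax":0,"ay":0,"az":0,"x":0,"y":0,"z":0,"claw":0.087}]'
python3 - <<'E'
from h import *
a=imaging.get_image("wrist");cv2.imwrite("pics/d.png",a["img"])
find(a,["spool","fixture","backstop","dial_grip","craw","dial_axis"])
s=robot.read_state();print(s["tool_pos"],s["tool_rot"],s["joint_pos"])
E
```

```text
time_s: 2.25
tool_pos: [0.4421, -0.2021, 0.2531]
tool_rot: [180.0, 0.0, 90.2]
ft_force: [1.0, -1.5, 0.8]
gripper_width: 0.0869
finger_force: 0.0
time_s: 2.45
tool_pos: [0.4524, -0.1595, 0.2638]
tool_rot: [179.9, -0.0, 90.3]
ft_force: [-0.4, 0.2, -0.4]
gripper_width: 0.087
finger_force: 0.0
spool 0.64 [0.3392 0.0209 0.0038]
fixture 0.77 [ 4.608e-01 -5.780e-02 -3.000e-04]
dial_grip 0.64 [ 0.4513 -0.0067  0.0634]
dial_axis 0.77 [ 0.4542 -0.0072  0.0338]
[ 0.45071335 -0.16510893  0.26219545] [-1.79963494e+02 -9.79951362e-03  8.98036972e+01] [-3.34820237e+01  1.60674303e+01  9.94245107e+01 -1.31166003e-02
  6.45439547e+01 -3.32800826e+01]
```

View pics/d.png

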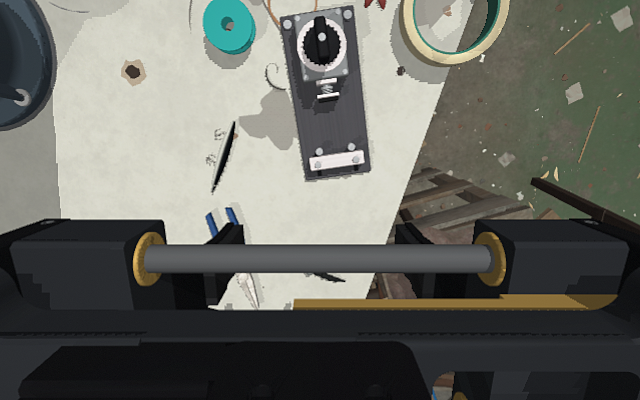

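The wrist picture shows the plate from (285,15) to (370,175), the dial at (322,42) and the pins at (319,152) and (351,147) in front of the white block. I'll take the geometry from depth.

```bash
cat >> h.py <<'E'
def cloud(p):
    K=np.array(p["K"],float);D=np.array(p["D"],float)
    v,u=np.mgrid[0:400,0:640]
    n=cv2.undistortPoints(np.stack([u,v],-1).reshape(-1,1,2).astype(float),K,D).reshape(400,640,2)
    d=p["depth"].astype(float)
    c=np.dstack([n[...,0]*d,n[...,1]*d,d])
    R=cv2.Rodrigues(np.array(p["rvec"],float))[0]
    W=(c-np.array(p["tvec"],float).ravel())@R
    W[d==0]=np.nan
    return W
def rect(P):
    r=cv2.minAreaRect(P[:,:2].astype(np.float32)*1000);return r
E
python3 - <<'E'
from h import *
a=imaging.get_image("wrist");W=cloud(a)
for uv in [(319,152),(351,147),(322,42),(335,160),(330,120),(200,120),(327,90)]:
    print(uv,np.round(W[uv[1],uv[0]],4))
X,Y,Z=W[...,0],W[...,1],W[...,2]
box=np.zeros_like(X,bool);box[5:190,270:385]=1
m=box&(Z>0.055)&(Z<0.08);print("dial",m.sum(),rect(W[m]))
m=box&(Z>0.004)&(Z<0.010);print("plate",m.sum(),rect(W[m]))
m=box&(Z>0.026)&(Z<0.036)&(Y>-0.08);print("gear",m.sum(),rect(W[m]))
cv2.imwrite("pics/e.png",cv2.resize(a["img"][0:190,270:390],None,fx=3.1,fy=3.1,interpolation=cv2.INTER_CUBIC))
E
```

```text
(319, 152) [ 0.4491 -0.1407  0.0169]
(351, 147) [ 0.4918 -0.1339  0.02  ]
(322, 42) [ 0.4527 -0.0174  0.0688]
(335, 160) [ 0.4706 -0.151   0.0214]
(330, 120) [ 0.464  -0.0989  0.007 ]
(200, 120) [ 0.2858 -0.0984 -0.0006]
(327, 90) [ 0.4594 -0.0624  0.0252]
dial 533 ((453.6334533691406, -5.812219619750977), (13.007574081420898, 41.89479446411133), 8.8962984085083)
plate 7089 ((451.05322265625, -66.52458953857422), (117.39688110351562, 211.6063232421875), 8.849116325378418)
gear 2172 ((454.7400817871094, -15.558273315429688), (60.759395599365234, 95.63937377929688), 9.790266990661621)
```

View pics/e.png

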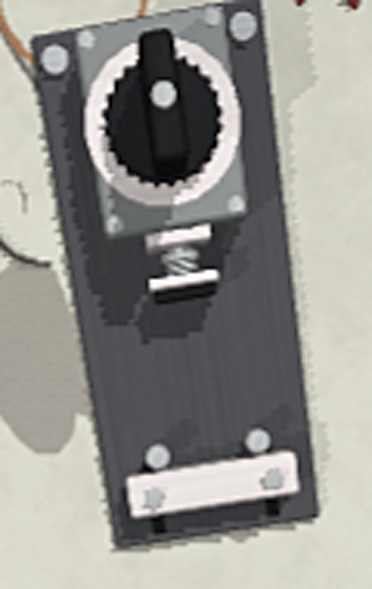

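Dial axis is at (0.4536,-0.0058) and the bar lies along fixture x, heading -81.1°. The crop puts the pins at (158,457) and (258,440), about 43 mm apart, so the backstop origin is at about (0.469,-0.103), in line with the dial. Next I'll look at the spool.

```bash
python3 -m inch '[{"ax":0,"ay":0,"az":3,"x":-0.004,"y":0.04,"z":0,"claw":0.087},{"ax":0,"ay":0,"az":3,"x":-0.004,"y":0.04,"z":0,"claw":0.087},{"ax":0,"ay":0,"az":3,"x":-0.004,"y":0.04,"z":0,"claw":0.087},{"ax":0,"ay":0,"az":0,"x":-0.004,"y":0.04,"z":-0.01,"claw":0.087},{"ax":0,"ay":0,"az":0,"x":-0.004,"y":0.04,"z":-0.02,"claw":0.087}]';python3 -m inch '[{"ax":0,"ay":0,"az":0,"x":0,"y":0.04,"z":-0.02,"claw":0.087},{"ax":0,"ay":0,"az":0,"x":0,"y":0,"z":0,"claw":0.087},{"ax":0,"ay":0,"az":0,"x":0,"y":0,"z":0,"claw":0.087}]'
python3 - <<'E'
from h import *
a=imaging.get_image("wrist");cv2.imwrite("pics/f.png",a["img"])
find(a,["spool"])
s=robot.read_state();print(s["tool_pos"],s["tool_rot"])
W=cloud(a);X,Y,Z=[W[...,i] for i in range(3)]
m=(abs(X-.43)<.06)&(abs(Y-.186)<.06)&(Z>.014)&(Z<.03)
print(m.sum(),rect(W[m]),cv2.minEnclosingCircle(W[m][:,:2].astype(np.float32)*1000),np.nanmax(Z[m]))
for d in nets.regions_of("spool",a): 
  r=d["region"];print(d["p"],r.sum(),np.nanmedian(W[r],0))
E
```

```text
time_s: 3.35
tool_pos: [0.4324, 0.0365, 0.2333]
tool_rot: [179.8, 0.1, 98.8]
ft_force: [1.0, 0.0, -1.4]
gripper_width: 0.0869
finger_force: 0.0
time_s: 3.65
tool_pos: [0.4311, 0.0762, 0.2121]
tool_rot: [-179.9, 0.0, 99.0]
ft_force: [0.4, -0.4, 0.3]
gripper_width: 0.0873
finger_force: 0.0
spool 0.73 [3.39e-01 2.38e-02 2.00e-04]
spool 0.66 [ 0.4297  0.1859 -0.001 ]
spool 0.17 [5.21e-01 7.13e-02 2.00e-04]
[0.43211164 0.07496478 0.21292945] [1.79934452e+02 4.11490677e-02 9.88599322e+01]
2315 ((426.7525634765625, 186.01666259765625), (58.95696258544922, 59.43483352661133), 8.95895004272461) ((426.6267395019531, 186.3134765625), 30.399694442749023) 0.02305735621544351
0.89 1906 [0.34056312 0.0254555  0.02012281]
0.75 2423 [0.42597884 0.18674256 0.02022191]
```

View pics/f.png

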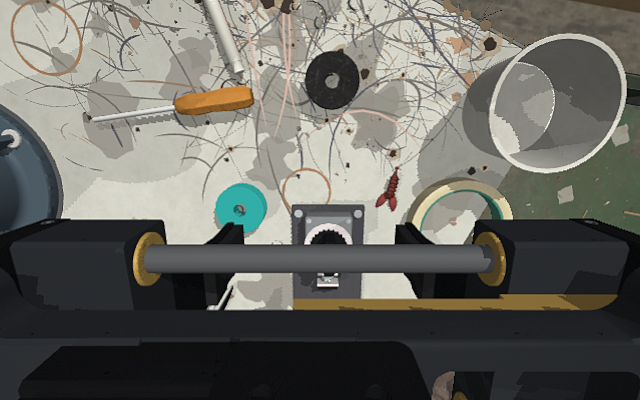

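The spool is at pixel (332,80), fitted at (0.4268, 0.1862) with a 61 mm diameter. The craw is at (390,190), and the handle and tub are clear of the fingers. I'll descend.

```bash
python3 -m inch '[{"ax":0,"ay":0,"az":0,"x":-0.002,"y":0.037,"z":-0.03,"claw":0.087},{"ax":0,"ay":0,"az":0,"x":-0.002,"y":0.037,"z":-0.03,"claw":0.087},{"ax":0,"ay":0,"az":0,"x":-0.001,"y":0.037,"z":-0.03,"claw":0.087},{"ax":0,"ay":0,"az":0,"x":0,"y":0,"z":-0.04,"claw":0.087},{"ax":0,"ay":0,"az":0,"x":0,"y":0,"z":-0.035,"claw":0.087}]';python3 -m inch '[{"ax":0,"ay":0,"az":0,"x":0,"y":0,"z":-0.02,"claw":0.087},{"ax":0,"ay":0,"az":0,"x":0,"y":0,"z":-0.015,"claw":0.087},{"ax":0,"ay":0,"az":0,"x":0,"y":0,"z":0,"claw":0.087},{"ax":0,"ay":0,"az":0,"x":0,"y":0,"z":0,"claw":0.087}]'
```

```text
time_s: 4.3
tool_pos: [0.4278, 0.1872, 0.0468]
tool_rot: [179.8, 0.0, 98.9]
ft_force: [-1.1, -0.6, -0.2]
gripper_width: 0.0868
finger_force: 0.0
time_s: 4.7
tool_pos: [0.4273, 0.1863, 0.0129]
tool_rot: [179.9, 0.0, 98.8]
ft_force: [-0.0, -0.5, 0.9]
gripper_width: 0.0869
finger_force: 0.0
```

```bash
python3 -m inch '[{"ax":0,"ay":0,"az":0,"x":0,"y":0,"z":-0.009,"claw":0.087},{"ax":0,"ay":0,"az":0,"x":0,"y":0,"z":0,"claw":0.055},{"ax":0,"ay":0,"az":0,"x":0,"y":0,"z":0,"claw":0.05},{"ax":0,"ay":0,"az":0,"x":0,"y":0,"z":0,"claw":0.05},{"ax":0,"ay":0,"az":0,"x":0,"y":0,"z":0,"claw":0.05}]' 15;python3 -m inch '[{"ax":0,"ay":0,"az":0,"x":0,"y":0,"z":0,"claw":0.05},{"ax":0,"ay":0,"az":0,"x":0,"y":0,"z":0,"claw":0.05}]'
```

```text
time_s: 5.2
tool_pos: [0.4264, 0.1873, 0.0039]
tool_rot: [180.0, 0.0, 99.0]
ft_force: [0.1, -0.2, 0.5]
gripper_width: 0.0631
finger_force: 0.0
time_s: 5.4
tool_pos: [0.4265, 0.1873, 0.0038]
tool_rot: [179.9, -0.0, 98.9]
ft_force: [-0.5, 0.5, 2.6]
gripper_width: 0.0595
finger_force: 15.0
```

```bash
python3 -m inch '[{"ax":0,"ay":0,"az":0,"x":0,"y":0,"z":0.03,"claw":0.05},{"ax":0,"ay":0,"az":0,"x":0,"y":0,"z":0.04,"claw":0.05},{"ax":0,"ay":0,"az":0,"x":0,"y":0,"z":0.04,"claw":0.05},{"ax":0,"ay":0,"az":0,"x":0.005,"y":-0.036,"z":0.005,"claw":0.05},{"ax":0,"ay":0,"az":0,"x":0.006,"y":-0.036,"z":0.005,"claw":0.05}]';python3 -m inch '[{"ax":0,"ay":0,"az":0,"x":0.005,"y":-0.036,"z":0,"claw":0.05},{"ax":0,"ay":0,"az":0,"x":0.005,"y":-0.036,"z":0,"claw":0.05},{"ax":0,"ay":0,"az":0,"x":0.005,"y":-0.036,"z":0,"claw":0.05},{"ax":0,"ay":0,"az":0,"x":0.005,"y":-0.036,"z":0,"claw":0.05},{"ax":0,"ay":0,"az":0,"x":0.006,"y":-0.036,"z":0,"claw":0.05}]';python3 -m inch '[{"ax":0,"ay":0,"az":0,"x":0.005,"y":-0.036,"z":0,"claw":0.05},{"ax":0,"ay":0,"az":0,"x":0,"y":0,"z":0,"claw":0.05},{"ax":0,"ay":0,"az":0,"x":0,"y":0,"z":0,"claw":0.05}]'
python3 - <<'E'
from h import *
a=imaging.get_image("side")
cv2.imwrite("pics/g.png",cv2.resize(a["img"][170:270,290:390],(600,600),interpolation=cv2.INTER_CUBIC))
find(a,["backstop","fixture"])
b=imaging.get_image("wrist");find(b,["spool"])
W=cloud(b);X,Y,Z=[W[...,i] for i in range(3)]
print(robot.read_state()["tool_pos"])
m=(abs(X-.4687)<.04)&(abs(Y+.10)<.04)&(Z>.09)&(Z<.16);print(m.sum(), rect(W[m]) if m.sum() else 0)
# shoe face
m=(Z>.015)&(Z<.036)&(abs(X-.462)<.02)&(Y<-.055)&(Y>-.08);print(m.sum(),np.nanmin(Y[m]) if m.sum() else 0)
E
```

```text
time_s: 5.9
tool_pos: [0.4375, 0.1152, 0.125]
tool_rot: [179.8, 0.0, 99.1]
ft_force: [0.1, 0.3, -1.6]
gripper_width: 0.0596
finger_force: 15.0
time_s: 6.4
tool_pos: [0.4625, -0.0661, 0.1234]
tool_rot: [-179.9, -0.0, 98.9]
ft_force: [0.1, 1.2, -0.9]
gripper_width: 0.0594
finger_force: 15.0
time_s: 6.7
tool_pos: [0.4676, -0.1011, 0.1232]
tool_rot: [-179.9, -0.1, 98.8]
ft_force: [0.5, -0.3, -1.2]
gripper_width: 0.0593
finger_force: 15.0
backstop 0.67 [ 0.472  -0.1026  0.0031]
fixture 0.55 [ 0.4631 -0.0541 -0.0008]
spool 0.8 [ 0.4686 -0.1031  0.1165]
spool 0.7 [ 0.3415  0.0241 -0.0015]
[ 0.46759855 -0.09941993  0.12345836]
7707 ((463.60528564453125, -99.47459411621094), (60.44456100463867, 67.71247100830078), 67.76441955566406)
393 -0.07003774658255676
```

View pics/g.png

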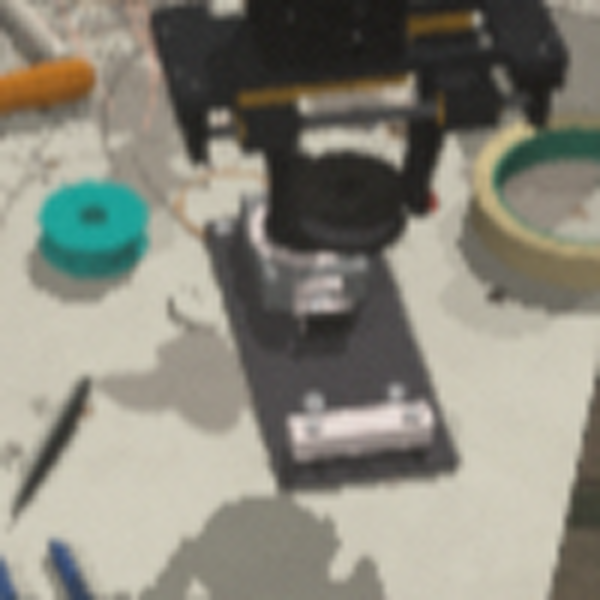

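The spool is held flat above the fixture, with the crop showing it at (350,200). I'll lower it, then continue in small steps watching the force.

```bash
python3 -m inch '[{"ax":0,"ay":0,"az":0,"x":0.0005,"y":0,"z":-0.03,"claw":0.05},{"ax":0,"ay":0,"az":0,"x":0,"y":0,"z":-0.03,"claw":0.05},{"ax":0,"ay":0,"az":0,"x":0,"y":0,"z":-0.025,"claw":0.05},{"ax":0,"ay":0,"az":0,"x":0,"y":0,"z":0,"claw":0.05},{"ax":0,"ay":0,"az":0,"x":0,"y":0,"z":0,"claw":0.05}]';python3 -m inch '[{"ax":0,"ay":0,"az":0,"x":0,"y":0,"z":-0.006,"claw":0.05},{"ax":0,"ay":0,"az":0,"x":0,"y":0,"z":-0.005,"claw":0.05},{"ax":0,"ay":0,"az":0,"x":0,"y":0,"z":0,"claw":0.05}]'
```

```text
time_s: 7.45
tool_pos: [0.4685, -0.1001, 0.0386]
tool_rot: [-179.9, -0.0, 99.0]
ft_force: [0.7, 0.6, -0.4]
gripper_width: 0.0597
finger_force: 15.0
time_s: 7.75
tool_pos: [0.4688, -0.1008, 0.0278]
tool_rot: [180.0, 0.0, 98.9]
ft_force: [-0.3, -0.4, -0.7]
gripper_width: 0.0598
finger_force: 15.0
```

```bash
python3 -m inch '[{"ax":0,"ay":0,"az":0,"x":0,"y":0,"z":-0.003,"claw":0.05},{"ax":0,"ay":0,"az":0,"x":0,"y":0,"z":-0.002,"claw":0.05},{"ax":0,"ay":0,"az":0,"x":0,"y":0,"z":0,"claw":0.05}]';python3 -m inch '[{"ax":0,"ay":0,"az":0,"x":0,"y":0,"z":-0.003,"claw":0.05},{"ax":0,"ay":0,"az":0,"x":0,"y":0,"z":-0.002,"claw":0.05},{"ax":0,"ay":0,"az":0,"x":0,"y":0,"z":0,"claw":0.05}]'
```

```text
time_s: 8.05
tool_pos: [0.4686, -0.1008, 0.0224]
tool_rot: [-180.0, -0.0, 98.9]
ft_force: [0.5, -0.3, -0.6]
gripper_width: 0.0595
finger_force: 15.0
time_s: 8.35
tool_pos: [0.4685, -0.1008, 0.0172]
tool_rot: [-180.0, -0.0, 98.9]
ft_force: [-0.4, -0.6, -1.5]
gripper_width: 0.0593
finger_force: 15.0
```

```bash
python3 -m inch '[{"ax":0,"ay":0,"az":0,"x":0,"y":0,"z":-0.003,"claw":0.05},{"ax":0,"ay":0,"az":0,"x":0,"y":0,"z":-0.002,"claw":0.05},{"ax":0,"ay":0,"az":0,"x":0,"y":0,"z":0,"claw":0.05}]'
```

```text
time_s: 8.65
tool_pos: [0.4685, -0.1008, 0.0122]
tool_rot: [-180.0, -0.0, 98.9]
ft_force: [-0.3, -0.2, -2.0]
gripper_width: 0.0596
finger_force: 15.0
```

```bash
python3 -m inch '[{"ax":0,"ay":0,"az":0,"x":0,"y":0,"z":-0.002,"claw":0.05},{"ax":0,"ay":0,"az":0,"x":0,"y":0,"z":0,"claw":0.05}]';python3 -m inch '[{"ax":0,"ay":0,"az":0,"x":0.0002,"y":-0.001,"z":0,"claw":0.05},{"ax":0,"ay":0,"az":0,"x":0,"y":0,"z":0,"claw":0.05}]'; python3 -m inch '[{"ax":0,"ay":0,"az":0,"x":0.0002,"y":-0.001,"z":0,"claw":0.05},{"ax":0,"ay":0,"az":0,"x":0,"y":0,"z":0,"claw":0.05}]'
```

```text
time_s: 8.85
tool_pos: [0.4686, -0.1008, 0.0104]
tool_rot: [-180.0, -0.0, 98.9]
ft_force: [0.2, 0.4, -0.7]
gripper_width: 0.0595
finger_force: 15.0
time_s: 9.05
tool_pos: [0.4686, -0.1014, 0.0105]
tool_rot: [-180.0, -0.1, 98.9]
ft_force: [1.1, 3.2, -0.1]
gripper_width: 0.0595
finger_force: 15.0
time_s: 9.25
tool_pos: [0.4686, -0.1015, 0.0105]
tool_rot: [-180.0, -0.1, 98.9]
ft_force: [2.1, 7.4, -1.1]
gripper_width: 0.0597
finger_force: 15.0
```

Contact with the pins is felt (+y 7 N). One more nudge, then release.

```bash
python3 -m inch '[{"ax":0,"ay":0,"az":0,"x":0.0002,"y":-0.001,"z":-0.0005,"claw":0.05},{"ax":0,"ay":0,"az":0,"x":0,"y":0,"z":0,"claw":0.05}]'; python3 -m inch '[{"ax":0,"ay":0,"az":0,"x":0,"y":0,"z":0,"claw":0.062},{"ax":0,"ay":0,"az":0,"x":0,"y":0,"z":0,"claw":0.075},{"ax":0,"ay":0,"az":0,"x":0,"y":0,"z":0,"claw":0.087},{"ax":0,"ay":0,"az":0,"x":0,"y":0,"z":0,"claw":0.087},{"ax":0,"ay":0,"az":0,"x":0,"y":0,"z":0.02,"claw":0.087}]'
```

```text
time_s: 9.45
tool_pos: [0.4687, -0.1018, 0.0102]
tool_rot: [-180.0, -0.2, 98.8]
ft_force: [3.9, 10.6, 1.7]
gripper_width: 0.0592
finger_force: 15.0
time_s: 9.95
tool_pos: [0.468, -0.1036, 0.0287]
tool_rot: [-179.8, -0.1, 98.9]
ft_force: [-0.5, -0.7, -1.3]
gripper_width: 0.0837
finger_force: 0.0
```

```bash
python3 -m inch '[{"ax":0,"ay":0,"az":0,"x":0,"y":0,"z":0.05,"claw":0.087},{"ax":0,"ay":0,"az":0,"x":0,"y":-0.02,"z":0.05,"claw":0.087},{"ax":0,"ay":0,"az":0,"x":0,"y":-0.04,"z":0.04,"claw":0.087},{"ax":0,"ay":0,"az":0,"x":0,"y":-0.04,"z":0.02,"claw":0.087},{"ax":0,"ay":0,"az":0,"x":0,"y":0,"z":0,"claw":0.087}]'; python3 -m inch '[{"ax":0,"ay":0,"az":0,"x":0,"y":0,"z":0,"claw":0.087}]'
python3 - <<'E'
from h import *
b=imaging.get_image("wrist");find(b,["spool","dial_grip","backstop"])
W=cloud(b);X,Y,Z=[W[...,i] for i in range(3)]
m=(abs(X-.4687)<.04)&(abs(Y+.10)<.04)&(Z>.0245)&(Z<.03);print(m.sum(),rect(W[m]),cv2.minEnclosingCircle(W[m][:,:2].astype(np.float32)*1000))
m=(abs(X-.4536)<.04)&(abs(Y+.0058)<.04)&(Z>.055)&(Z<.08);print(rect(W[m]))
c=pix(b,[.4687,-.08,.02])[0].astype(int);print(c,robot.read_state()["tool_pos"])
y0=max(0,c[1]-90)
cv2.imwrite("pics/i.png",cv2.resize(b["img"][y0:c[1]+90,c[0]-90:c[0]+90],None,fx=3.3,fy=3.3,interpolation=cv2.INTER_CUBIC))
E
```

```text
time_s: 10.45
tool_pos: [0.4726, -0.2043, 0.1858]
tool_rot: [179.5, 0.6, 98.7]
ft_force: [-0.2, -0.6, -0.3]
gripper_width: 0.0875
finger_force: 0.0
time_s: 10.55
tool_pos: [0.469, -0.1986, 0.1822]
tool_rot: [180.0, 0.0, 98.8]
ft_force: [-0.7, -0.2, -0.1]
gripper_width: 0.0875
finger_force: 0.0
spool 0.79 [ 0.466  -0.104   0.0058]
backstop 0.33 [ 0.4703 -0.1029  0.0047]
2879 ((468.0599670410156, -100.266845703125), (60.15990447998047, 80.83285522460938), 3.0941998958587646) ((474.68609619140625, -100.62560272216797), 46.125755310058594)
((0.0, 0.0), (0.0, 0.0), 0.0)
[338  67] [ 0.46819276 -0.19611042  0.18059851]
```

View pics/i.png

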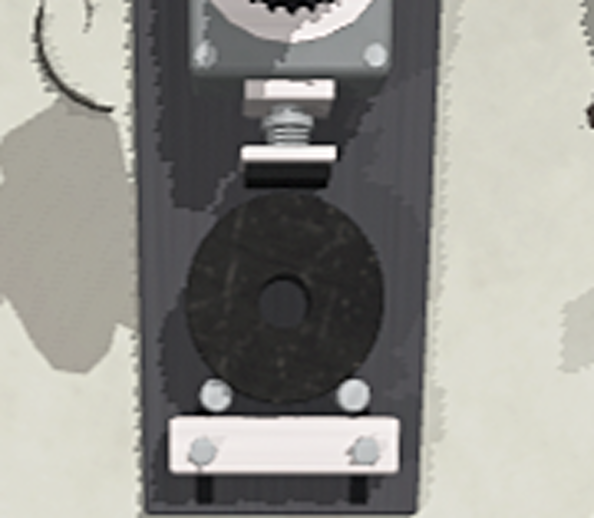

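The spool lies flat and touches both pins: centre (285,300), pins at (216,395) and (353,394), symmetric. The shoe stands a few mm off it at (287,175). Now the dial.

```bash
python3 -m inch '[{"ax":0,"ay":0,"az":0,"x":-0.003,"y":0.04,"z":0,"claw":0.05},{"ax":0,"ay":0,"az":0,"x":-0.003,"y":0.04,"z":0,"claw":0.05},{"ax":0,"ay":0,"az":0,"x":-0.003,"y":0.04,"z":0,"claw":0.05},{"ax":0,"ay":0,"az":0,"x":-0.003,"y":0.04,"z":-0.02,"claw":0.05},{"ax":0,"ay":0,"az":0,"x":-0.003,"y":0.034,"z":-0.02,"claw":0.05}]'; python3 -m inch '[{"ax":0,"ay":0,"az":0,"x":0,"y":0,"z":-0.03,"claw":0.05},{"ax":0,"ay":0,"az":0,"x":0,"y":0,"z":0,"claw":0.05},{"ax":0,"ay":0,"az":0,"x":0,"y":0,"z":0,"claw":0.05},{"ax":0,"ay":0,"az":0,"x":0,"y":0,"z":0,"claw":0.05}]'
python3 -c "
from h import *
s=robot.read_state();print(s['tool_pos'],s['joint_pos'],s['ft_torque'])"
```

```text
time_s: 11.25
tool_pos: [0.4534, -0.001, 0.1412]
tool_rot: [-180.0, -0.0, 99.0]
ft_force: [0.2, -0.1, -0.1]
gripper_width: 0.0554
finger_force: 0.0
time_s: 11.65
tool_pos: [0.4551, -0.0042, 0.1125]
tool_rot: [179.9, 0.0, 98.9]
ft_force: [-0.3, 0.5, 0.0]
gripper_width: 0.0502
finger_force: 0.0
[ 0.45509625 -0.00420831  0.11254188] [-1.46443012e+01  2.82479257e+01  1.12021433e+02 -4.49663217e-03
  3.96432853e+01 -2.35598092e+01] [ 0.0310086  -0.17204846 -0.00369705]
```

```bash
python3 -m inch '[{"ax":0,"ay":0,"az":0,"x":-0.0013,"y":-0.0016,"z":-0.03,"claw":0.05},{"ax":0,"ay":0,"az":0,"x":0,"y":0,"z":-0.025,"claw":0.05},{"ax":0,"ay":0,"az":0,"x":0,"y":0,"z":-0.014,"claw":0.05},{"ax":0,"ay":0,"az":0,"x":0,"y":0,"z":0,"claw":0.05},{"ax":0,"ay":0,"az":0,"x":0,"y":0,"z":0,"claw":0.05}]'
```

```text
time_s: 12.15
tool_pos: [0.4538, -0.0061, 0.0437]
tool_rot: [179.9, 0.0, 98.9]
ft_force: [-0.3, 0.1, -0.0]
gripper_width: 0.0498
finger_force: 0.0
```

```bash
python3 -m inch '[{"ax":0,"ay":0,"az":0,"x":0,"y":0,"z":0,"claw":0.005},{"ax":0,"ay":0,"az":0,"x":0,"y":0,"z":0,"claw":0.005},{"ax":0,"ay":0,"az":0,"x":0,"y":0,"z":0,"claw":0.005},{"ax":0,"ay":0,"az":0,"x":0,"y":0,"z":0,"claw":0.005},{"ax":0,"ay":0,"az":0,"x":0,"y":0,"z":0,"claw":0.005}]' 40
python3 -m inch '[{"ax":0,"ay":0,"az":0,"x":0,"y":0,"z":0,"claw":0.005},{"ax":0,"ay":0,"az":0,"x":0,"y":0,"z":0,"claw":0.005},{"ax":0,"ay":0,"az":0,"x":0,"y":0,"z":0,"claw":0.005}]'
python3 -c "
from h import *
s=robot.read_state();print(s['tool_pos'],s['tool_rot'],s['ft_force'],s['ft_torque'])"
```

```text
time_s: 12.65
tool_pos: [0.4531, -0.0053, 0.0431]
tool_rot: [180.0, 0.0, 98.9]
ft_force: [0.2, -0.5, 0.4]
gripper_width: 0.0177
finger_force: 0.0
time_s: 12.95
tool_pos: [0.4549, -0.0053, 0.0431]
tool_rot: [179.8, 0.1, 98.9]
ft_force: [4.1, 3.2, 0.5]
gripper_width: 0.0126
finger_force: 40.0
[ 0.4548554  -0.00532014  0.04308271] [1.79786538e+02 5.16825613e-02 9.89125176e+01] [4.14592468 3.1647003  0.49275185] [ 0.55093038 -0.69474113  0.05098638]
```

The grip pulled the tool a little (4 N), so I'll recentre. Then I'll turn clockwise in 2.5° steps and log the torque about the dial axis.

```bash
cat > l.py <<'E'
from plant import robot
import numpy as np
q=[];
s=robot.read_state()
y=s["tool_rot"][2];f=s["ft_force"];t=s["ft_torque"]
open("log.txt","a").write(f"{y} {t[2]} {t[0]} {t[1]} {f[0]} {f[1]} {s['joint_pos'][5]} {s['effort'][5]}\n")
print("%.2f yaw %.2f tz %.3f e6 %.3f f %.1f %.1f %.1f p %.4f %.4f"%(s["time_s"],y,t[2],s['effort'][5],*f,*s["tool_pos"][:2]))
E
python3 -m inch '[{"ax":0,"ay":0,"az":0,"x":0.0015,"y":0.0008,"z":0,"claw":0.005},{"ax":0,"ay":0,"az":0,"x":0,"y":0,"z":0,"claw":0.005}]'>/dev/null; python3 l.py
A='[{"ax":0,"ay":0,"az":-2.5,"x":0,"y":0,"z":0,"claw":0.005},{"ax":0,"ay":0,"az":0,"x":0,"y":0,"z":0,"claw":0.005}]'
python3 -m inch '[{"ax":0,"ay":0,"az":-2.5,"x":0,"y":0,"z":0,"claw":0.005},{"ax":0,"ay":0,"az":0,"x":0,"y":0,"z":0,"claw":0.005}]' >/dev/null; python3 l.py
python3 -m inch '[{"ax":0,"ay":0,"az":-2.5,"x":0,"y":0,"z":0,"claw":0.005},{"ax":0,"ay":0,"az":0,"x":0,"y":0,"z":0,"claw":0.005}]' >/dev/null; python3 l.py
```

```text
13.15 yaw 99.00 tz 0.046 e6 0.002 f 0.8 -3.6 3.8 p 0.4549 -0.0052
13.35 yaw 96.49 tz 0.147 e6 0.284 f 0.6 -3.6 4.0 p 0.4549 -0.0052
13.55 yaw 94.05 tz 0.232 e6 0.353 f -0.3 -5.4 5.0 p 0.4548 -0.0052
```

```bash

python3 -m inch '[{"ax":0,"ay":0,"az":-2.5,"x":0,"y":-0.001,"z":0,"claw":0.005},{"ax":0,"ay":0,"az":0,"x":0,"y":0,"z":0,"claw":0.005}]' >/dev/null; python3 l.py
python3 -m inch '[{"ax":0,"ay":0,"az":-2.5,"x":0,"y":0,"z":0,"claw":0.005},{"ax":0,"ay":0,"az":0,"x":0,"y":0,"z":0,"claw":0.005}]' >/dev/null; python3 l.py
python3 -m inch '[{"ax":0,"ay":0,"az":-2.5,"x":0,"y":0,"z":0,"claw":0.005},{"ax":0,"ay":0,"az":0,"x":0,"y":0,"z":0,"claw":0.005}]' >/dev/null; python3 l.py
python3 -m inch '[{"ax":0,"ay":0,"az":-2.5,"x":0,"y":0,"z":0,"claw":0.005},{"ax":0,"ay":0,"az":0,"x":0,"y":0,"z":0,"claw":0.005}]' >/dev/null; python3 l.py
python3 -m inch '[{"ax":0,"ay":0,"az":-2.5,"x":0,"y":0,"z":0,"claw":0.005},{"ax":0,"ay":0,"az":0,"x":0,"y":0,"z":0,"claw":0.005}]' >/dev/null; python3 l.py
python3 -m inch '[{"ax":0,"ay":0,"az":-2.5,"x":0,"y":0,"z":0,"claw":0.005},{"ax":0,"ay":0,"az":0,"x":0,"y":0,"z":0,"claw":0.005}]' >/dev/null; python3 l.py
```

```text
13.75 yaw 91.46 tz 0.203 e6 0.275 f 0.7 -0.5 4.5 p 0.4547 -0.0053
13.95 yaw 88.94 tz 0.019 e6 0.128 f 1.4 -0.2 6.0 p 0.4547 -0.0053
14.15 yaw 86.38 tz -0.177 e6 -0.027 f 0.5 -1.5 4.6 p 0.4547 -0.0053
14.35 yaw 83.87 tz -0.196 e6 -0.073 f 0.7 -0.7 4.1 p 0.4546 -0.0052
14.55 yaw 81.39 tz -0.120 e6 -0.005 f 0.7 -1.2 4.6 p 0.4546 -0.0053
14.75 yaw 78.93 tz -0.008 e6 0.126 f 0.1 -0.4 5.2 p 0.4545 -0.0052
```

Clean bump, mean about 0.01 N m, so no spring yet. Second click.

```bash

python3 -m inch '[{"ax":0,"ay":0,"az":-2.5,"x":0,"y":0,"z":0,"claw":0.005},{"ax":0,"ay":0,"az":0,"x":0,"y":0,"z":0,"claw":0.005}]' >/dev/null; python3 l.py
python3 -m inch '[{"ax":0,"ay":0,"az":-2.5,"x":0,"y":0,"z":0,"claw":0.005},{"ax":0,"ay":0,"az":0,"x":0,"y":0,"z":0,"claw":0.005}]' >/dev/null; python3 l.py
python3 -m inch '[{"ax":0,"ay":0,"az":-2.5,"x":0,"y":0,"z":0,"claw":0.005},{"ax":0,"ay":0,"az":0,"x":0,"y":0,"z":0,"claw":0.005}]' >/dev/null; python3 l.py
python3 -m inch '[{"ax":0,"ay":0,"az":-2.5,"x":0,"y":0,"z":0,"claw":0.005},{"ax":0,"ay":0,"az":0,"x":0,"y":0,"z":0,"claw":0.005}]' >/dev/null; python3 l.py
python3 -m inch '[{"ax":0,"ay":0,"az":-2.5,"x":0,"y":0,"z":0,"claw":0.005},{"ax":0,"ay":0,"az":0,"x":0,"y":0,"z":0,"claw":0.005}]' >/dev/null; python3 l.py
python3 -m inch '[{"ax":0,"ay":0,"az":-2.5,"x":0,"y":0,"z":0,"claw":0.005},{"ax":0,"ay":0,"az":0,"x":0,"y":0,"z":0,"claw":0.005}]' >/dev/null; python3 l.py
python3 -m inch '[{"ax":0,"ay":0,"az":-2.5,"x":0,"y":0,"z":0,"claw":0.005},{"ax":0,"ay":0,"az":0,"x":0,"y":0,"z":0,"claw":0.005}]' >/dev/null; python3 l.py
python3 -m inch '[{"ax":0,"ay":0,"az":-2.5,"x":0,"y":0,"z":0,"claw":0.005},{"ax":0,"ay":0,"az":0,"x":0,"y":0,"z":0,"claw":0.005}]' >/dev/null; python3 l.py
```

```text
14.95 yaw 76.48 tz 0.156 e6 0.258 f 0.7 -1.3 6.0 p 0.4545 -0.0052
15.15 yaw 74.00 tz 0.179 e6 0.328 f 0.7 -0.1 5.3 p 0.4544 -0.0052
15.35 yaw 71.49 tz 0.121 e6 0.283 f 0.9 -0.4 6.0 p 0.4544 -0.0052
15.55 yaw 68.94 tz 0.034 e6 0.128 f -0.1 -1.5 5.6 p 0.4544 -0.0052
15.75 yaw 66.39 tz -0.127 e6 -0.027 f 0.6 -0.9 5.6 p 0.4543 -0.0052
15.95 yaw 63.87 tz -0.210 e6 -0.073 f 0.4 -1.7 6.1 p 0.4543 -0.0052
16.15 yaw 61.39 tz -0.129 e6 -0.002 f 1.2 -0.3 6.6 p 0.4542 -0.0051
16.35 yaw 58.93 tz 0.020 e6 0.133 f 0.7 -0.7 5.9 p 0.4542 -0.0051
```

The wrist joint effort repeats cleanly, and a slight rise shows at the end of click 2. One more click will fix where contact began.

```bash

python3 -m inch '[{"ax":0,"ay":0,"az":-2.5,"x":0,"y":0,"z":0,"claw":0.005},{"ax":0,"ay":0,"az":0,"x":0,"y":0,"z":0,"claw":0.005}]' >/dev/null; python3 l.py
python3 -m inch '[{"ax":0,"ay":0,"az":-2.5,"x":0,"y":0,"z":0,"claw":0.005},{"ax":0,"ay":0,"az":0,"x":0,"y":0,"z":0,"claw":0.005}]' >/dev/null; python3 l.py
python3 -m inch '[{"ax":0,"ay":0,"az":-2.5,"x":0,"y":0,"z":0,"claw":0.005},{"ax":0,"ay":0,"az":0,"x":0,"y":0,"z":0,"claw":0.005}]' >/dev/null; python3 l.py
python3 -m inch '[{"ax":0,"ay":0,"az":-2.5,"x":0,"y":0,"z":0,"claw":0.005},{"ax":0,"ay":0,"az":0,"x":0,"y":0,"z":0,"claw":0.005}]' >/dev/null; python3 l.py
python3 -m inch '[{"ax":0,"ay":0,"az":-2.5,"x":0,"y":0,"z":0,"claw":0.005},{"ax":0,"ay":0,"az":0,"x":0,"y":0,"z":0,"claw":0.005}]' >/dev/null; python3 l.py
python3 -m inch '[{"ax":0,"ay":0,"az":-2.5,"x":0,"y":0,"z":0,"claw":0.005},{"ax":0,"ay":0,"az":0,"x":0,"y":0,"z":0,"claw":0.005}]' >/dev/null; python3 l.py
python3 -m inch '[{"ax":0,"ay":0,"az":-2.5,"x":0,"y":0,"z":0,"claw":0.005},{"ax":0,"ay":0,"az":0,"x":0,"y":0,"z":0,"claw":0.005}]' >/dev/null; python3 l.py
python3 -m inch '[{"ax":0,"ay":0,"az":-2.5,"x":0,"y":0,"z":0,"claw":0.005},{"ax":0,"ay":0,"az":0,"x":0,"y":0,"z":0,"claw":0.005}]' >/dev/null; python3 l.py
```

```text
16.55 yaw 56.48 tz 0.122 e6 0.269 f -0.0 -0.2 6.0 p 0.4542 -0.0051
16.75 yaw 54.01 tz 0.230 e6 0.344 f 1.6 0.4 6.1 p 0.4541 -0.0051
16.95 yaw 51.50 tz 0.163 e6 0.306 f -0.2 -0.6 6.6 p 0.4541 -0.0050
17.15 yaw 48.95 tz -0.038 e6 0.158 f 0.2 -0.1 6.8 p 0.4540 -0.0050
17.35 yaw 46.39 tz -0.077 e6 0.007 f 0.2 -0.0 6.6 p 0.4540 -0.0050
17.55 yaw 43.88 tz -0.193 e6 -0.037 f 0.9 0.3 5.7 p 0.4540 -0.0050
17.75 yaw 41.40 tz -0.071 e6 0.034 f 0.1 0.4 6.5 p 0.4540 -0.0049
17.95 yaw 38.94 tz 0.049 e6 0.168 f 0.4 0.1 6.4 p 0.4540 -0.0049
```

The rise of 0.04 N m over click 3 puts contact at about yaw 61, before detent 2 at 58.9. The target is therefore click 4 or later, so I'll do click 4 and then fit.

```bash

python3 -m inch '[{"ax":0,"ay":0,"az":-2.5,"x":0,"y":0,"z":0,"claw":0.005},{"ax":0,"ay":0,"az":0,"x":0,"y":0,"z":0,"claw":0.005}]' >/dev/null; python3 l.py
python3 -m inch '[{"ax":0,"ay":0,"az":-2.5,"x":0,"y":0,"z":0,"claw":0.005},{"ax":0,"ay":0,"az":0,"x":0,"y":0,"z":0,"claw":0.005}]' >/dev/null; python3 l.py
python3 -m inch '[{"ax":0,"ay":0,"az":-2.5,"x":0,"y":0,"z":0,"claw":0.005},{"ax":0,"ay":0,"az":0,"x":0,"y":0,"z":0,"claw":0.005}]' >/dev/null; python3 l.py
python3 -m inch '[{"ax":0,"ay":0,"az":-2.5,"x":0,"y":0,"z":0,"claw":0.005},{"ax":0,"ay":0,"az":0,"x":0,"y":0,"z":0,"claw":0.005}]' >/dev/null; python3 l.py
python3 -m inch '[{"ax":0,"ay":0,"az":-2.5,"x":0,"y":0,"z":0,"claw":0.005},{"ax":0,"ay":0,"az":0,"x":0,"y":0,"z":0,"claw":0.005}]' >/dev/null; python3 l.py
python3 -m inch '[{"ax":0,"ay":0,"az":-2.5,"x":0,"y":0,"z":0,"claw":0.005},{"ax":0,"ay":0,"az":0,"x":0,"y":0,"z":0,"claw":0.005}]' >/dev/null; python3 l.py
python3 -m inch '[{"ax":0,"ay":0,"az":-2.5,"x":0,"y":0,"z":0,"claw":0.005},{"ax":0,"ay":0,"az":0,"x":0,"y":0,"z":0,"claw":0.005}]' >/dev/null; python3 l.py
python3 -m inch '[{"ax":0,"ay":0,"az":-2.5,"x":0,"y":0,"z":0,"claw":0.005},{"ax":0,"ay":0,"az":0,"x":0,"y":0,"z":0,"claw":0.005}]' >/dev/null; python3 l.py
python3 - <<'E'
import numpy as np
from scipy.optimize import least_squares
d=np.loadtxt("log.txt")[3:];y=d[:,0];e=d[:,7]
def f(p,fix=None):
    o,a,ph,b,c,k=p; th=np.radians(y-78.9)
    return o-a*np.sin(18*th+ph)-b*np.sin(36*th+2*ph)+k*np.maximum(0,np.radians(c-y))-e
for c0 in (68,60,55):
    r=least_squares(f,[.127,.2,0,.02,c0,.115],x_scale=[.1,.1,.1,.01,3,.05]);print(np.round(r.x,4),r.cost)
print(np.round(r.fun*1000,1))
E=e[:];print("diff 20deg",np.round(e[8:]-e[:-8],3))
E
```

```text
18.15 yaw 36.48 tz 0.204 e6 0.305 f -0.3 1.9 6.9 p 0.4539 -0.0049
18.35 yaw 34.01 tz 0.258 e6 0.383 f 1.0 1.4 7.0 p 0.4538 -0.0049
18.55 yaw 31.50 tz 0.204 e6 0.348 f 0.7 1.3 6.2 p 0.4538 -0.0048
18.75 yaw 28.95 tz 0.041 e6 0.202 f -0.3 0.6 5.9 p 0.4538 -0.0048
18.95 yaw 26.40 tz -0.018 e6 0.050 f 0.4 1.4 5.6 p 0.4538 -0.0047
19.15 yaw 23.88 tz -0.128 e6 0.003 f 1.5 1.0 6.0 p 0.4537 -0.0047
19.35 yaw 21.40 tz -0.056 e6 0.071 f 0.5 2.3 6.7 p 0.4537 -0.0046
19.55 yaw 18.94 tz 0.027 e6 0.205 f 0.1 1.5 6.0 p 0.4537 -0.0046
[ 1.26300e-01  2.01000e-01  4.20000e-03 -9.10000e-03  6.35083e+01
  1.09900e-01] 8.085769989784721e-05
[ 1.26300e-01  2.01000e-01  4.20000e-03 -9.10000e-03  6.35083e+01
  1.09900e-01] 8.085769989782557e-05
[ 1.26300e-01  2.01000e-01  4.20000e-03 -9.10000e-03  6.35083e+01
  1.09900e-01] 8.085769989782526e-05
[ 5.6  2.1  2.1 -1.5 -2.1 -2.6 -3.1 -1.7 -1.2  1.9  2.  -1.5 -0.8 -0.4
 -0.3  0.7 -0.5  0.9  1.2 -0.1  1.5  2.4  1.9  0.2 -4.  -4.6 -2.8 -1.4
  2.5  3.8]
diff 20deg [0.008 0.001 0.    0.    0.003 0.006 0.011 0.016 0.022 0.029 0.034 0.036
 0.036 0.035 0.036 0.039 0.042 0.044 0.043 0.04  0.038 0.037]
```

The fit puts contact at yaw 63.5, so click 2 (58.9) was the first to press, and the dial now stands in click 4, which is exactly two more. Let go and withdraw.

```bash
python3 -m inch '[{"ax":0,"ay":0,"az":0,"x":0,"y":0,"z":0,"claw":0.03},{"ax":0,"ay":0,"az":0,"x":0,"y":0,"z":0,"claw":0.05},{"ax":0,"ay":0,"az":0,"x":0,"y":0,"z":0,"claw":0.05},{"ax":0,"ay":0,"az":0,"x":0,"y":0,"z":0,"claw":0.05},{"ax":0,"ay":0,"az":0,"x":0,"y":0,"z":0.02,"claw":0.05}]';python3 -m inch '[{"ax":0,"ay":0,"az":0,"x":0,"y":0,"z":0.04,"claw":0.05},{"ax":0,"ay":0,"az":0,"x":0,"y":0,"z":0.05,"claw":0.05},{"ax":0,"ay":0,"az":5,"x":0.01,"y":-0.05,"z":0.05,"claw":0.05},{"ax":0,"ay":0,"az":7,"x":0,"y":-0.05,"z":0.04,"claw":0.05},{"ax":0,"ay":0,"az":8,"x":0,"y":-0.04,"z":0,"claw":0.05}]';python3 -m inch '[{"ax":0,"ay":0,"az":8,"x":0,"y":-0.03,"z":0,"claw":0.05},{"ax":0,"ay":0,"az":8,"x":0,"y":0,"z":0,"claw":0.05},{"ax":0,"ay":0,"az":8,"x":0,"y":0,"z":0,"claw":0.05},{"ax":0,"ay":0,"az":8,"x":0,"y":0,"z":0,"claw":0.05},{"ax":0,"ay":0,"az":8,"x":0,"y":0,"z":0,"claw":0.05}]';python3 -m inch '[{"ax":0,"ay":0,"az":0,"x":0,"y":0,"z":0,"claw":0.05},{"ax":0,"ay":0,"az":0,"x":0,"y":0,"z":0,"claw":0.05},{"ax":0,"ay":0,"az":0,"x":0,"y":0,"z":0,"claw":0.05}]'
python3 - <<'E'
from h import *
b=imaging.get_image("wrist");find(b,["spool","dial_grip"])
W=cloud(b);X,Y,Z=[W[...,i] for i in range(3)]
m=(abs(X-.4536)<.04)&(abs(Y+.0058)<.04)&(Z>.055)&(Z<.08);print(rect(W[m]))
c=pix(b,[.46,-.06,.02])[0].astype(int);print(c)
y0=max(0,c[1]-90)
cv2.imwrite("pics/j.png",cv2.resize(b["img"][y0:c[1]+90,c[0]-90:c[0]+90],None,fx=3.3,fy=3.3,interpolation=cv2.INTER_CUBIC))
E
```

```text
time_s: 20.05
tool_pos: [0.4528, -0.0052, 0.0613]
tool_rot: [-179.8, 0.3, 18.9]
ft_force: [0.9, -0.6, -0.0]
gripper_width: 0.0441
finger_force: 0.0
time_s: 20.55
tool_pos: [0.4641, -0.1217, 0.2234]
tool_rot: [179.5, -0.2, 39.4]
ft_force: [1.7, -0.3, 0.5]
gripper_width: 0.0496
finger_force: 0.0
time_s: 21.05
tool_pos: [0.4609, -0.1495, 0.2187]
tool_rot: [-179.9, -0.0, 79.2]
ft_force: [0.1, -0.5, 0.5]
gripper_width: 0.0503
finger_force: 0.0
time_s: 21.35
tool_pos: [0.4613, -0.1495, 0.219]
tool_rot: [-180.0, -0.0, 78.8]
ft_force: [0.7, 0.3, -0.1]
gripper_width: 0.05
finger_force: 0.0
spool 0.82 [0.3392 0.0241 0.0014]
spool 0.72 [ 0.4692 -0.1033  0.0032]
dial_grip 0.92 [ 0.452  -0.0075  0.0624]
((452.7915344238281, -5.76768684387207), (41.72828674316406, 13.656200408935547), 19.236751556396484)
[303 100]
```

View pics/j.png

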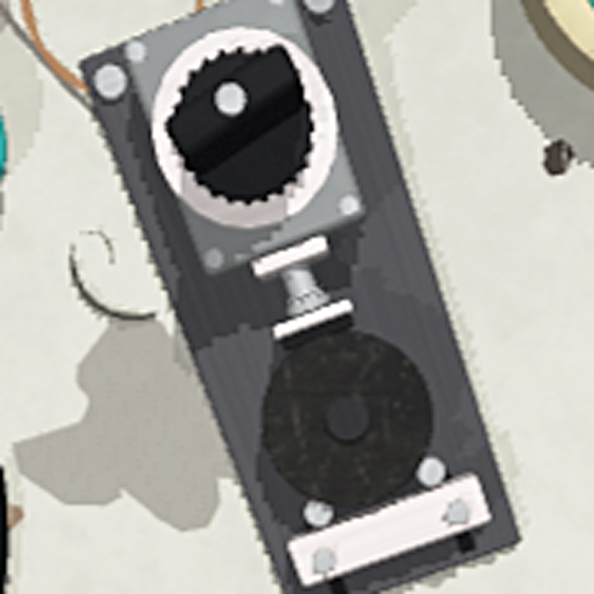

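The shoe at (313,322) presses the spool at (348,415) onto both pins. The bar now lies at 19.2°, which is 80° (four clicks) from its start.

```bash
python3 -c "
from plant import robot
print(robot.hand_in())"
```

```text
the job is handed in; nothing more can be done
None
```

The job is handed in: the spool lies flat against both pins, the brake shoe first pressed it at click 2, and the dial stands at click 4 with the robot clear.

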